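# Fit the adjustable wrench to the outlet nut and slacken it

### The arm

A 6-joint arm with a two-finger parallel gripper is mounted at the origin on a cart in front of the work surface, level with it; the furniture and walls round the work are solid. World frame = base frame: x ahead of the robot, y to its left, z up, the work surface at z = 0. Lengths are in m, angles in rad, forces in N, time in s.
With the tool pointing down it reaches from about 0.275 to 0.75 m from the base axis. Payload 10.2 kg.
Tool frame: the origin (TCP) lies midway between the tips of the shut fingers; the grasp point (between the pads) lies bot.pinch_z behind it (bot.pinch_z is the distance from the TCP to the grasp point, in m); z points along the fingers, y is the line along which they close (so a half turn about z gives the same grasp; the last joint's range is limited). The gripper opens to 85 mm and grips with 20 to 120 N. Pads are 22 mm wide; open, the fingers measure 114 mm over their backs; the gripper's body (76 mm by 85 mm) begins 54 mm behind the grasp point. The pads swing forward as they close: fully open they stand 13 mm farther back than shut.
Start: joints at [-1.432, 0.313, 1.498, -0, 1.331, -0.223], TCP at [0.186, -0.491, 0.231] pointing down, gripper open.
Joint ranges: [-2.94, 2.94], [-0.97, 2.17], [0.19, 2.56], [-1.23, 4.37], [0.02, 3.11], [-2.88, 2.88]. Speed limits (rad/s): [2.39, 2.39, 3.01, 3.14, 3.14, 3.14].

### API

Orientations are given as a unit quaternion [x, y, z, w].
In Python, from workcell import monitor, cams, job, bot gives the robot as it stands. The module is installed in compiled form; this text tells all that it offers.
- The arm moves only by the tool send_rows, never from a script. Its argument "commands" is text: rows parted by semicolons, each of 5 numbers parted by spaces: the closure in counts, from 0 (fully open) to 255 (shut), then the shift along the world's x, y, z in mm, then the turn about the world's z in rad. A call has 1 to 5 rows; each row is the pose to reach, as a shift and turn from the pose commanded when the call began; what a row does not reach only later rows make up. A row lasts 1/12 s, in which the tool goes at most 41.7 mm and 7.16 degrees, less where a joint would pass 70% of its speed; a pose out of reach is approached as far as the arm can. A call with a gripper value outside its range is refused whole. The fingers move at their own pace and stop on an object; "grip_force" is the grip in N (left out, the last holds). Time passes only in rows, so rows that repeat a pose let the fingers close. It gives the time, the measured TCP pose, the force, the opening and the grip force at its end, in the units of the state.
- monitor.state(): the state, without advancing time (a new reading comes with each control period).
- cams.read_camera(name): name is "side" or "top" or "wrist"; returns a dict with "image" (400x640x3 uint8, blue, green, red), "camera_matrix" (3x3 intrinsics, pixels), "distortion" ([k1, k2, p1, p2, k3] as OpenCV has them; the pictures are not rectified), "world_from_camera" (4x4, takes a point from camera to world coordinates). Camera axes: x right, y up, looking along -z (the intrinsics and any distortion apply to the point x, -y, -z); pixel columns grow to the right and rows downward; lengths in m; the calibration is good to about 2 mm. A picture is of the moment at which its call begins. There is no depth.
- job.sign_off(): hands the job in; it is judged then, once.
Trained networks look in a picture, given as the dict that the camera call returned (one of the last four; its "shot" number tells which), for a name from the list of things; names that differ only in an ending like _2 or _b are one class to them, and where a whole thing is asked for, a point or a joint stands for the part that bears it (a point fixed in the world has none). Each returns a list of dicts, best first, with "confidence" (0 to 1); they miss things now and then, are a little off and sometimes report something else, mostly with a low value. They report only what shows in the picture. A call takes as long as a camera call. They do not tell look-alikes from the thing itself.
- cams.masks_of(picture, thing): "mask" (400x640 bool, what is visible of it) and "location" ([column, row] in pixels, amid what is visible of it).
- cams.pinpoint(picture, thing): "location" ([column, row] in pixels: a listed point, or the origin of a listed thing).
The state is a dict: "t": time; "qpos": joint angles; "qvel": joint speeds; "effort": joint torques, N m; "ee_pos": TCP position; "tool_rot": TCP orientation; "force": force on the tool from outside, world axes, zero at the start; "torque": the same for the moment, N m; "gripper_width": finger opening in m; "finger_force": force on a finger pad.
Only numpy, scipy, OpenCV 4.12 (cv2) and the standard library are available. Lean on these libraries where they do the work, as an engineer would, in place of code of your own. Each camera call takes 0.05 s, during which the arm holds its last target. There are 200 camera calls.

### The job

The adjustable wrench lies flat on the worktop with its open mouth round the brass nut of the capped water outlet. Turn the black thumbwheel on the wrench clockwise until the jaws just fit the nut, then swing the wrench by its red handle anticlockwise (seen from above) to slacken the nut by about an eighth of a turn, 45 degrees. Leave the wrench lying on the nut with its jaws still fitted, and do not disturb the kitchen things standing round it.

Things in the scene. Friction and masses are not known exactly. Their poses are not given: they have to be found in the camera images.
- outlet: The fixed outlet: a steel stub with a domed cap, 27 mm across and 39 mm high, standing upright on the worktop. Origin on its axis at the worktop; z up. The nut turns about this axis.
- nut (a joint): Turning of the brass hexagon nut about the outlet's vertical axis, rad; 0 at the start, positive anticlockwise seen from above (slackening). The nut is 36 mm across the flats and fills heights 2 to 19 mm, with a small red mark on its top; it is stiff, 0.25 N m, and stays where it is left. It can reach -0.6 to 2.0.
- wrench: Loose steel adjustable wrench, 0.7 kg, flat on the worktop, head 18 mm thick. Origin at the mouth's centre (the nut's place), on the underside; x out of the mouth, y to the fixed jaw (face at y = 18.8 mm), z up. Dark movable jaw: face at y = -25.9 mm when the wheel reads 0. Head 60 mm wide, x = -26 to -70 mm; wheel at x = -72 mm; neck 22 mm wide to -113 mm, then the handle, ending at -217 mm.
- wrench_handle (a point): Middle of the red handle, on the wrench's centre line 155 mm from the nut, 10 mm above the underside. Axes as the wrench. The red handle is 28 mm wide, 20 mm high, from x = -113 to -217 mm of the wrench; push its side here.
- wheel (a joint): Turning of the thumbwheel on its vertical axis, rad; grows clockwise seen from above and closes the jaws by 6 mm per rad. It starts between 0.1 and 0.45; from about 1.2 on the jaws fit well enough, at 1.45 they touch the nut on both sides and the nut stops them. It turns against 0.12 N m and stays where it is left, also while the nut is turned.
- wheel_grip (a point): Grip point on the wheel's axis, 38 mm above the worktop. Its x axis lies along the wheel's upright wing: 34 mm long, 12 mm thick (along y), 24 to 49 mm above the worktop, black with a yellow line on top; pinch it across its thickness from above. With the wheel at 0 the wing stands 0.9 rad anticlockwise of the wrench's x axis; it turns clockwise with the wheel.
- mug_2: Sage-green mug, 106 mm high, a bystander; origin under its middle.
- tumbler: Clear glass tumbler, 80 mm across, 91 mm high, a bystander; origin under its middle.
- salt_shaker: Salt shaker, 44 mm across, 90 mm high, a bystander; origin under its middle.
- lemon_2: Yellow lemon, 76 mm long, a bystander; origin under its middle.
- peeler: Dark green peeler lying flat, 170 mm long, a bystander; origin under its middle.
Things that resemble listed ones, but are neither listed nor needed, are in the scene too. There is more than one size of the outlet; the one meant has the size given above.

How it is judged:
By the outcome, as a careful person would: the job done as asked, in the order asked, and still so for the second after the job is handed in, with the robot touching nothing.
It also fails if it takes over 43 s, if anything falls off the work surface, if the arm or the gripper's body presses on something with over 40 N, if the wrist force passes 120 N, or if a joint passes its speed limit or range.

## Working session

There is one attempt and no reset: what is moved stays moved. The work goes in short steps, Python scripts to look and compute and a tool call to move; the robot and the scene stay as the last step left them, time stands still between calls to the robot, and variables do not carry over. Pictures are saved under pics/ and viewed, at most 10 in all, crops included, and the job is handed in when it is done.

Besides the shell and the picture viewer there is one more tool, called after "Call:" as name(argument=value, ...), one argument or row to a line, values as JSON. send_rows: Moves the arm, as the interface text tells. Its arguments: {"type":"object","properties":{"commands":{"type":"string"},"grip_force":{"type":"number"}},"required":["commands"]}

```bash
mkdir -p pics; cat > h.py <<'E'
import numpy as np, cv2
from workcell import monitor, cams, job, bot
def ray(p,uv):
    K=np.array(p["camera_matrix"]);d=np.array(p["distortion"],float)
    n=cv2.undistortPoints(np.array([[uv]],float),K,d)[0,0]
    T=np.array(p["world_from_camera"]);v=T[:3,:3]@np.array([n[0],-n[1],-1.0])
    return T[:3,3],v
def at(p,uv,z):
    o,v=ray(p,uv);return o+v*(z-o[2])/v[2]
def proj(p,X):
    T=np.linalg.inv(np.array(p["world_from_camera"]));c=T[:3,:3]@np.array(X)+T[:3,3]
    q=np.array([[c[0],-c[1],-c[2]]])
    return cv2.projectPoints(q,np.zeros(3),np.zeros(3),np.array(p["camera_matrix"]),np.array(p["distortion"],float))[0][0,0]
E
cat > a.py <<'E'
from h import *
print(bot.pinch_z, monitor.state())
ims=[]
for c in("top","side"):
    p=cams.read_camera(c);ims.append(p["image"])
    for n,z in(("outlet",0),("wrench",0),("wrench_handle",.01),("wheel_grip",.038),("mug_2",0),("tumbler",0),("salt_shaker",0),("lemon_2",0),("peeler",0)):
        for r in cams.pinpoint(p,n)[:3]: print(c,n,round(r["confidence"],2),np.round(r["location"]),at(p,r["location"],z).round(3))
    cv2.imwrite(f"pics/{c}0.png",p["image"])
E
python3 a.py
```

```text
0.0187 {'t': 0.0, 'qpos': array([-1.43236132e+00,  3.13482125e-01,  1.49846987e+00, -1.13882945e-05,
        1.33098041e+00, -2.23413345e-01]), 'qvel': array([5.41496462e-04, 2.12440709e-03, 1.56634404e-05, 5.60581362e-04,
       4.30072641e-05, 5.28844731e-04]), 'effort': array([-1.20981902e-03, -4.12269759e+01, -2.59738719e+01, -2.22146587e-04,
        4.20605953e-03, -9.22429450e-06]), 'ee_pos': array([ 0.18579381, -0.49074261,  0.23070629]), 'tool_rot': array([ 9.83677353e-01,  1.79940036e-01,  2.29285782e-05, -6.69505366e-04]), 'force': array([-0.50756856,  0.09890717,  0.11795655]), 'torque': array([-0.01353395, -0.01256841, -0.02037179]), 'finger_force': 0.0, 'gripper_width': 0.08510257488915675}
top outlet 0.47 [264. 173.] [ 0.605 -0.039  0.   ]
top outlet 0.46 [232. 166.] [0.628 0.074 0.   ]
top outlet 0.44 [255. 155.] [ 0.669 -0.005  0.   ]
top wrench 0.76 [263. 173.] [ 0.604 -0.036  0.   ]
top wrench 0.25 [366. 252.] [ 0.334 -0.405  0.   ]
top wrench_handle 0.92 [269. 222.] [ 0.433 -0.066  0.01 ]
top wrench_handle 0.73 [260. 193.] [ 0.53  -0.029  0.01 ]
top wheel_grip 0.62
[... 228 characters left out ...]
0.739 -0.132  0.   ]
top peeler 0.61 [415. 220.] [ 0.447 -0.575  0.   ]
top peeler 0.56 [219. 139.] [0.723 0.124 0.   ]
side outlet 0.61 [256. 283.] [0.624 0.062 0.   ]
side outlet 0.54 [274. 257.] [ 0.599 -0.03   0.   ]
side outlet 0.5 [241. 259.] [ 0.678 -0.015  0.   ]
side wrench 0.75 [277. 254.] [ 0.593 -0.041  0.   ]
side wrench_handle 0.7 [338. 249.] [ 0.444 -0.066  0.01 ]
side wheel_grip 0.47 [304. 244.] [ 0.527 -0.044  0.038]
side mug_2 0.66 [380. 187.] [ 0.326 -0.4    0.   ]
side tumbler 0.66 [351. 180.] [ 0.42  -0.433  0.   ]
side salt_shaker 0.61 [233. 226.] [ 0.732 -0.141  0.   ]
side lemon_2 0.79 [197. 298.] [0.739 0.123 0.   ]
side peeler 0.37 [346. 156.] [ 0.444 -0.604  0.   ]
```

```bash
python3 - <<'E'
import cv2
a=cv2.imread("pics/top0.png")[90:290,180:440];b=cv2.imread("pics/side0.png")[150:350,150:410]
a=cv2.resize(a,None,fx=3,fy=3,interpolation=2)[:, :780];b=cv2.resize(b,None,fx=3,fy=3,interpolation=2)
cv2.imwrite("pics/t1.png",a);cv2.imwrite("pics/s1.png",b)
E
```

```text
(no output)
```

View pics/t1.png

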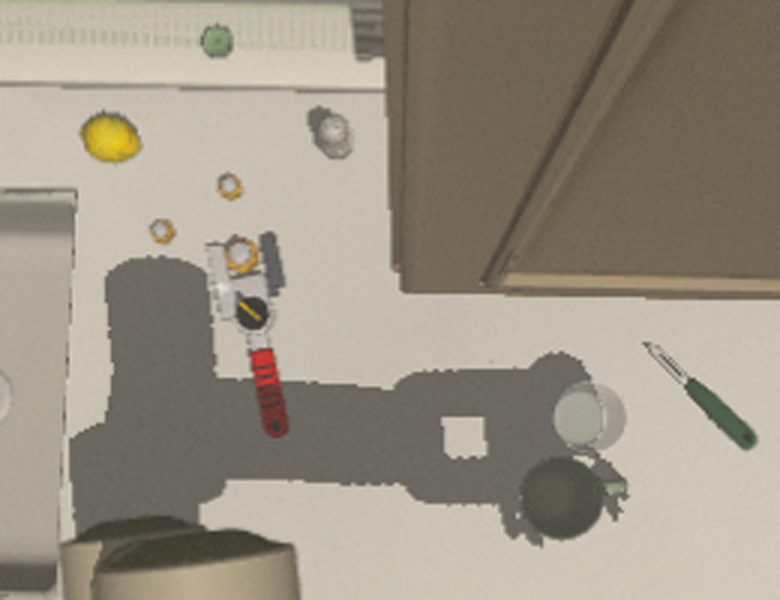

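View pics/s1.png

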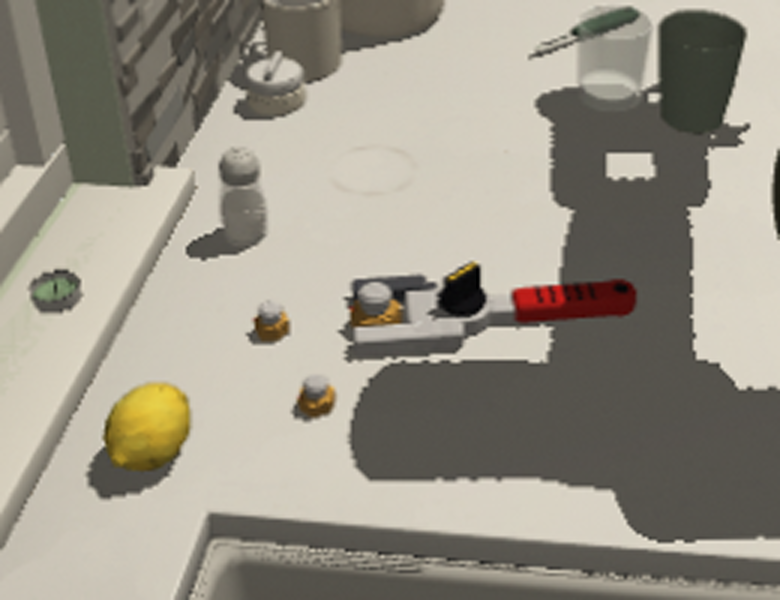

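The wrench lies with its mouth up and to the right in the top view, with the dark jaw on the right.

Outlet candidates in the top view:
- (262,174), in the wrench's mouth. It's the largest and the wrench encloses it, so this is the one meant.
- (232,166) and (255,155), both smaller look-alikes standing free.

The wing's yellow line runs from about (259,190) to (267,197), roughly 0.8 rad in the world. Next I'll check the cabinet's clearance and then move over.

```bash
python3 - <<'E'
from h import *
p=cams.read_camera("top");print(np.array(p["world_from_camera"]).round(3))
for uv in((313,187),(310,120),(347,184)):
    print(uv,[at(p,uv,z).round(2)[:2] for z in(0,.3,.5,.7)])
for uv in((313+0,187),): pass
a,b=at(p,(259.5,190),.049),at(p,(267,197),.049);print(a,b,np.arctan2(*(a-b)[[1,0]]))
s=cams.read_camera("side");print(np.array(s["world_from_camera"])[:3,3].round(2))
for m in range(5,8): print(m,proj(s,(.55,-.15,m/10)))
E
```

```text
[[ 0.019  0.993 -0.114  0.37 ]
 [-1.     0.022  0.021 -0.215]
 [ 0.024  0.114  0.993  1.315]
 [ 0.     0.     0.     1.   ]]
(313, 187) [array([ 0.56, -0.21]), array([ 0.52, -0.21]), array([ 0.49, -0.21]), array([ 0.46, -0.21])]
(310, 120) [array([ 0.8, -0.2]), array([ 0.7, -0.2]), array([ 0.64, -0.2 ]), array([ 0.57, -0.21])]
(347, 184) [array([ 0.57, -0.33]), array([ 0.53, -0.31]), array([ 0.49, -0.29]), array([ 0.46, -0.27])]
[ 0.5367937  -0.03408092  0.049     ] [ 0.51350488 -0.06029536  0.049     ] 0.8444291470083923
[0.43 0.7  0.64]
5 [298.91916787  31.37368151]
6 [298.70681501 -23.17068298]
7 [298.55245255 -83.87023556]
```

Call:
send_rows(
  commands="0 30 40 0 0.1;0 60 80 0 0.2;0 85 110 0 0.3;0 110 140 0 0.4;0 130 170 0 0.47",
)

```text
t: 1.52
ee_pos: [0.3134, -0.3242, 0.2314]
tool_rot: [0.914, 0.406, 0.0, 0.0]
force: [1.2, -0.3, 0.5]
gripper_width: 0.0853
finger_force: 0.0
```

Call:
send_rows(
  commands="0 25 33 0 0;0 50 66 0 0;0 75 99 0 0;0 100 131 0 0;0 125 164 0 0",
)

```text
t: 1.93
ee_pos: [0.4384, -0.1599, 0.2316]
tool_rot: [0.915, 0.404, 0.0, 0.0]
force: [0.7, -0.5, -0.2]
gripper_width: 0.0851
finger_force: 0.0
```

Call:
send_rows(
  commands="0 25 33 -30 0;0 50 66 -60 0;0 75 100 -80 0;0 84 110 -100 0;0 84 110 -100 0",
)

```text
t: 2.35
ee_pos: [0.5214, -0.0477, 0.1269]
tool_rot: [0.914, 0.406, -0.002, -0.002]
force: [-0.3, -0.7, -1.6]
gripper_width: 0.0854
finger_force: 0.0
```

```bash
cat > w.py <<'E'
from h import *
import sys
st=monitor.state();print(st["t"],st["ee_pos"].round(4),st["force"].round(1),st["qpos"].round(2))
for c in("wrist","top"):
    p=cams.read_camera(c)
    for n,z in(("outlet",0),("wrench",0),("wrench_handle",.01),("wheel_grip",.038)):
        for r in cams.pinpoint(p,n)[:2]: print(c,n,round(r["confidence"],2),np.round(r["location"]),at(p,r["location"],z).round(4))
    if c=="wrist":cv2.imwrite(f"pics/{sys.argv[1]}.png",p["image"]);q=p
    im=p["image"]; hsv=cv2.cvtColor(im,cv2.COLOR_BGR2HSV)
    m=cv2.inRange(hsv,(22,120,60),(35,255,255))
    k,l,s,cc=cv2.connectedComponentsWithStats(m)
    for i in range(1,k):
        if s[i,4]>8:
            pts=np.argwhere(l==i)[:,::-1]; P=np.array([at(p,x,.049)[:2] for x in pts[::max(1,len(pts)//200)].astype(float)])
            w,v=np.linalg.eigh(np.cov(P.T));print(" yellow",s[i,4],cc[i].round(),P.mean(0).round(4),"len",(12**.5*w[1]**.5).round(3),"ang",np.arctan(v[1,1]/v[0,1]).round(3))
E
python3 w.py w1
```

```text
2.35 [ 0.5214 -0.0477  0.1269] [-0.3 -0.7 -1.6] [-0.32  0.42  1.64  0.    1.09  0.42]
wrist outlet 0.66 [375. 124.] [ 0.5957 -0.031   0.    ]
wrist outlet 0.61 [442.  39.] [ 0.6776 -0.0159  0.    ]
wrist wrench_handle 0.92 [272. 266.] [ 0.4435 -0.0638  0.01  ]
 yellow 52 [325. 196.] [ 0.5305 -0.0402] len 0.014 ang 0.915
 yellow 37 [326. 213.] [ 0.5223 -0.0501] len 0.013 ang 0.901
 yellow 9 [327. 224.] [ 0.5168 -0.057 ] len 0.004 ang 0.246
top outlet 0.42 [258. 150.] [ 0.6865 -0.0165  0.    ]
top outlet 0.39 [267. 218.] [ 0.4436 -0.058   0.    ]
top wrench_handle 0.6 [270. 218.] [ 0.4464 -0.0691  0.01  ]
 yellow 212 [216. 136.] [0.722  0.1233] len 0.056 ang 1.283
```

View pics/w1.png

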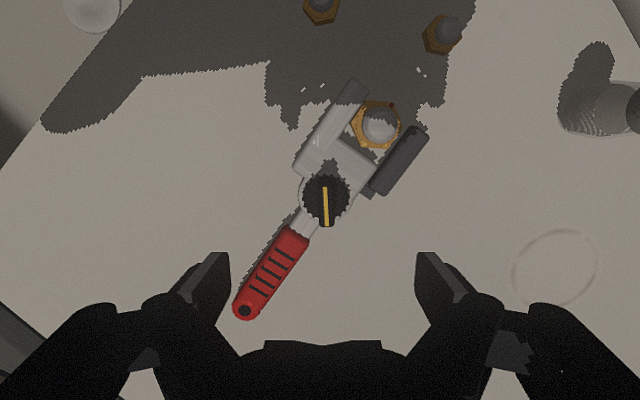

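The wrist picture shows the wing's yellow line from (324,186) to (327,226), about 0.9 rad. The nut is at (375,124) between the jaws and the handle is at (272,266). The wheel axis comes out near (0.526, -0.046), which agrees with the outlet-to-handle geometry.

Call:
send_rows(
  commands="100 0 0 -20 0.06;100 1 1 -45 0.06;100 1 1 -70 0.06;100 1 1 -90 0.06;100 1 1 -90 0.06",
)

```text
t: 3.27
ee_pos: [0.5205, -0.0505, 0.0383]
tool_rot: [0.902, 0.431, -0.002, -0.002]
force: [0.3, 0.4, 0.2]
gripper_width: 0.0518
finger_force: 0.0
```

Call:
send_rows(
  commands="100 0 0 -6 0;100 0 0 -12 0;100 0 0 -12 0;100 0 0 -12 0",
)

```text
t: 3.6
ee_pos: [0.5228, -0.0509, 0.03]
tool_rot: [0.902, 0.431, 0.0, 0.0]
force: [-0.3, 0.3, 0.2]
gripper_width: 0.0517
finger_force: 0.0
```

```bash
python3 w.py w2
```

```text
3.6 [ 0.5228 -0.0509  0.03  ] [-0.3  0.3  0.2] [-0.32  0.56  1.71 -0.    0.87  0.36]
wrist outlet 0.87 [399. 128.] [ 0.594  -0.0292  0.    ]
wrist wheel_grip 0.86 [317. 251.] [ 0.5249 -0.0447  0.038 ]
 yellow 19 [320. 236.] [ 0.5333 -0.0361] len 0.006 ang 1.378
 yellow 349 [320. 268.] [ 0.5241 -0.0479] len 0.025 ang 0.889
top outlet 0.59 [290. 135.] [ 0.7441 -0.1292  0.    ]
top outlet 0.56 [255. 151.] [ 0.6826 -0.0067  0.    ]
top wrench 0.7 [221. 139.] [0.7239 0.1164 0.    ]
top wrench 0.5 [260. 173.] [ 0.6025 -0.0269  0.    ]
top wrench_handle 0.5 [268. 221.] [ 0.4345 -0.0616  0.01  ]
top wheel_grip 0.71 [290. 139.] [ 0.7183 -0.1307  0.038 ]
 yellow 226 [216. 136.] [0.7214 0.1217] len 0.059 ang 1.231
```

View pics/w2.png

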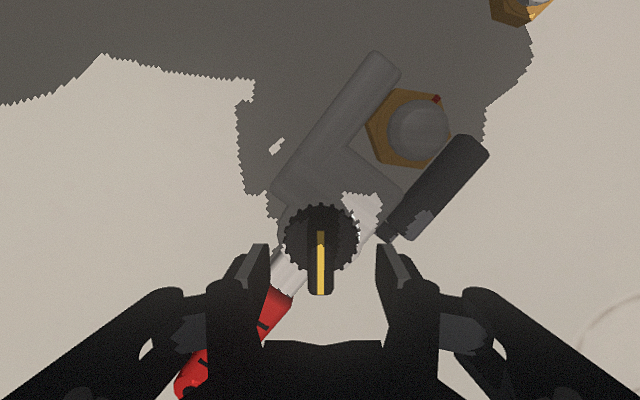

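The wing is aligned with the tool, its yellow line running from (320,231) to (321,295), and the pads sit on either side at columns 258 and 388. I'll shift about 5 mm along the wing and pinch.

Call:
send_rows(
  commands="100 3 4 -1 0;255 3 4 -1 0;255 3 4 -1 0;255 3 4 -1 0;255 3 4 -1 0",
  grip_force=50,
)

```text
t: 4.52
ee_pos: [0.5253, -0.0466, 0.0284]
tool_rot: [0.902, 0.431, -0.0, -0.0]
force: [-1.0, 1.9, -0.4]
gripper_width: 0.0106
finger_force: 50.6
```

Call:
send_rows(
  commands="255 0 0 0 0;255 0 0 0 0;255 0 0 0 0",
)

```text
t: 4.77
ee_pos: [0.5254, -0.0466, 0.0284]
tool_rot: [0.902, 0.431, -0.0, -0.0]
force: [-1.3, 1.8, 3.7]
gripper_width: 0.0112
finger_force: 51.1
```

Call:
send_rows(
  commands="255 0 0 0 -0.1;255 0 0 0 -0.2;255 0 0 0 -0.3;255 0 0 0 -0.4;255 0 0 0 -0.5",
)

```text
t: 5.18
ee_pos: [0.5251, -0.0462, 0.0284]
tool_rot: [0.981, 0.192, -0.0, -0.0]
force: [-4.7, 5.9, 6.3]
gripper_width: 0.011
finger_force: 51.5
```

Call:
send_rows(
  commands="255 0 0 0 -0.1;255 0 0 0 -0.2;255 0 0 0 -0.3;255 0 0 0 -0.4;255 0 0 0 -0.5",
)

```text
t: 5.6
ee_pos: [0.5249, -0.0454, 0.0284]
tool_rot: [0.998, -0.056, -0.001, -0.001]
force: [-3.5, 10.6, 7.8]
gripper_width: 0.011
finger_force: 51.7
```

```bash
python3 w.py w3; python3 -c "
from h import *
s=monitor.state();print(s['torque'],2*np.arctan2(s['tool_rot'][1],s['tool_rot'][0]))"
```

```text
5.6 [ 0.5249 -0.0454  0.0284] [-3.5 10.6  7.8] [-0.31  0.57  1.71  0.    0.87  1.37]
wrist outlet 0.75 [93. 92.] [0.6199 0.0658 0.    ]
wrist outlet 0.74 [278. 119.] [ 0.5939 -0.0304  0.    ]
wrist wheel_grip 0.62 [320. 264.] [ 0.5259 -0.0457  0.038 ]
 yellow 329 [322. 278.] [ 0.5245 -0.0463] len 0.03 ang -0.116
top wrench 0.8 [262. 175.] [ 0.5979 -0.0328  0.    ]
top wrench 0.57 [218. 139.] [0.7236 0.13   0.    ]
top wrench_handle 0.78 [269. 221.] [ 0.4353 -0.0664  0.01  ]
 yellow 225 [216. 136.] [0.7213 0.1218] len 0.059 ang 1.232
[ 1.06808706  0.41281353 -0.03314793] -0.10840108009262826
```

View pics/w3.png

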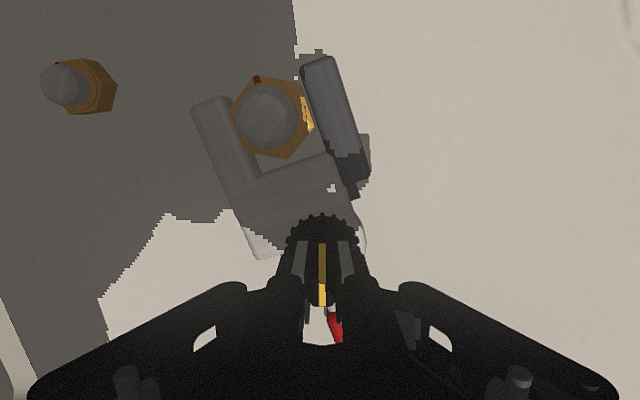

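The jaws are closing. The wing is now at -0.11 rad (wheel about 1.2) and the dark jaw, at (335,120), has nearly reached the nut. I'll turn slowly up to contact.

Call:
send_rows(
  commands="255 0 0 0 -0.05;255 0 0 0 -0.1;255 0 0 0 -0.15;255 0 0 0 -0.15",
)

```text
t: 6.43
ee_pos: [0.5253, -0.0457, 0.0284]
tool_rot: [0.992, -0.13, -0.0, -0.001]
force: [-1.3, 5.9, 5.0]
gripper_width: 0.0108
finger_force: 51.3
```

```bash
cat > t.py <<'E'
from h import *
s=monitor.state();print(s['t'],s['ee_pos'].round(4),s['force'].round(1),s['torque'].round(3),2*np.arctan2(s['tool_rot'][1],s['tool_rot'][0]),s['gripper_width'])
E
python3 t.py
```

```text
6.4333 [ 0.5253 -0.0457  0.0284] [-1.3  5.9  5. ] [ 0.966  0.254 -0.128] -0.2608236387468898 0.010765259552755887
```

Call:
send_rows(
  commands="255 0 0 0 -0.04;255 0 0 0 -0.08;255 0 0 0 -0.08",
)

```text
t: 6.68
ee_pos: [0.5254, -0.0457, 0.0284]
tool_rot: [0.986, -0.169, -0.0, -0.001]
force: [-1.6, 7.5, 5.4]
gripper_width: 0.0111
finger_force: 51.4
```

```bash
python3 t.py; python3 w.py w4
```

```text
6.6833 [ 0.5254 -0.0457  0.0284] [-1.6  7.5  5.4] [ 1.37   0.274 -0.005] -0.34010259254482056 0.011113601506682199
6.6833 [ 0.5254 -0.0457  0.0284] [-1.6  7.5  5.4] [-0.31  0.57  1.71  0.    0.87  1.6 ]
wrist outlet 0.81 [251. 132.] [ 0.5944 -0.0304  0.    ]
wrist outlet 0.69 [ 74. 148.] [0.6205 0.0664 0.    ]
wrist wheel_grip 0.87 [324. 264.] [ 0.5257 -0.0477  0.038 ]
 yellow 337 [322. 276.] [ 0.5256 -0.0469] len 0.031 ang -0.344
top outlet 0.53 [256. 150.] [ 0.687  -0.0094  0.    ]
top wrench_handle 0.83 [268. 222.] [ 0.4324 -0.063   0.01  ]
 yellow 224 [216. 136.] [0.7213 0.1219] len 0.059 ang 1.222
```

View pics/w4.png

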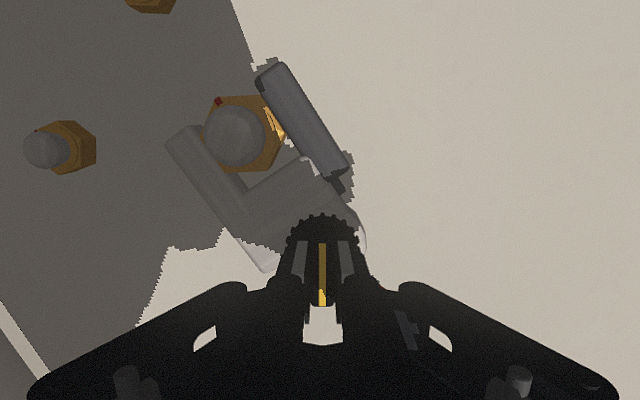

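```bash
python3 - <<'E'
from h import *
p=cams.read_camera("wrist")
def ang(a,b,z): 
    A,B=at(p,a,z),at(p,b,z);d=A-B;return A.round(4)[:2],B.round(4)[:2],np.arctan2(d[1],d[0]).round(3)
print("movable outer",ang((293,65),(350,163),.018))
print("fixed outer",ang((166,147),(262,272),.018),ang((205,130),(243,184),.018))
print("nut right flat",ang((265,97),(287,133),.019))
print("nut left flat",ang((202,128),(222,168),.019))
E
```

```text
movable outer (array([ 0.6151, -0.0643]), array([ 0.5637, -0.0749]), np.float64(0.203))
fixed outer (array([0.6013, 0.0078]), array([ 0.5231, -0.0113]), np.float64(0.239)) (array([ 0.6022, -0.0139]), array([ 0.5715, -0.0209]), np.float64(0.224))
nut right flat (array([ 0.6063, -0.0471]), array([ 0.5875, -0.0509]), np.float64(0.199))
nut left flat (array([ 0.6034, -0.0133]), array([ 0.5825, -0.0145]), np.float64(0.059))
```

Call:
send_rows(
  commands="255 0 0 0 -0.03;255 0 0 0 -0.06;255 0 0 0 -0.06;255 0 0 0 -0.06",
)

```text
t: 7.57
ee_pos: [0.5254, -0.0456, 0.0284]
tool_rot: [0.98, -0.198, -0.0, -0.001]
force: [-0.9, 8.2, 5.3]
gripper_width: 0.0113
finger_force: 51.4
```

```bash
python3 t.py; python3 w.py w5|grep yellow
```

```text
7.5667 [ 0.5254 -0.0456  0.0284] [-0.9  8.2  5.3] [1.41  0.203 0.045] -0.39809715703390275 0.011321369517581451
 yellow 10 [321. 244.] [ 0.5398 -0.0523] len 0.002 ang -1.445
 yellow 316 [322. 278.] [ 0.5249 -0.0466] len 0.03 ang -0.404
 yellow 225 [216. 136.] [0.7213 0.1218] len 0.059 ang 1.225
```

Call:
send_rows(
  commands="255 0 0 0 -0.03;255 0 0 0 -0.06;255 0 0 0 -0.06",
)

```text
t: 8.32
ee_pos: [0.5254, -0.0456, 0.0284]
tool_rot: [0.974, -0.227, -0.0, -0.001]
force: [-1.0, 9.2, 5.4]
gripper_width: 0.0112
finger_force: 51.4
```

```bash
python3 t.py; python3 w.py w6|grep -v top
```

```text
8.3167 [ 0.5254 -0.0456  0.0284] [-1.   9.2  5.4] [1.502 0.167 0.3  ] -0.45895296994490964 0.011184433032857101
8.3167 [ 0.5254 -0.0456  0.0284] [-1.   9.2  5.4] [-0.31  0.57  1.71  0.    0.87  1.72]
wrist outlet 0.91 [130.  12.] [ 0.6752 -0.0132  0.    ]
wrist outlet 0.7 [ 72. 177.] [0.6208 0.0662 0.    ]
wrist wheel_grip 0.58 [321. 262.] [ 0.5274 -0.0471  0.038 ]
 yellow 301 [322. 277.] [ 0.5254 -0.0468] len 0.031 ang -0.46
 yellow 225 [216. 136.] [0.7213 0.1218] len 0.059 ang 1.232
```

View pics/w6.png

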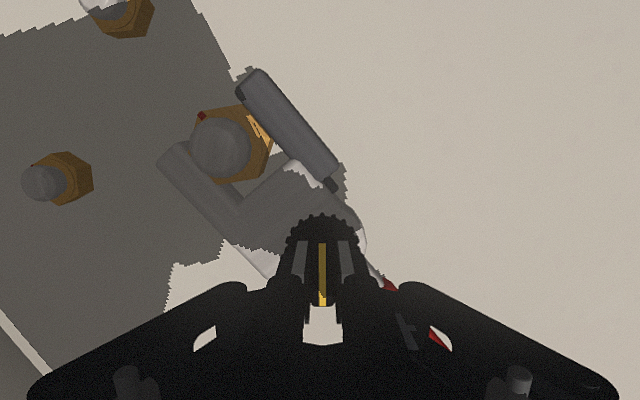

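Torque about z has risen to 0.30 N m, so the nut has stopped the jaws and they touch both flats. The dark jaw at (290,125) and the fixed jaw at (200,185) both bear on the nut. I'll release, rise and re-measure.

Call:
send_rows(
  commands="100 0 0 0 0;100 0 0 0 0;100 0 0 0 0;100 0 0 20 0;100 0 0 50 0",
)

```text
t: 9.23
ee_pos: [0.5241, -0.0466, 0.0767]
tool_rot: [0.974, -0.227, -0.003, -0.0]
force: [0.5, 0.1, 0.3]
gripper_width: 0.0517
finger_force: 0.0
```

Call:
send_rows(
  commands="255 -20 10 40 0.12;255 -45 15 50 0.24;255 -45 15 50 0.36;255 -45 15 50 0.48;255 -45 15 50 0.6",
)

```text
t: 9.65
ee_pos: [0.4805, -0.032, 0.1288]
tool_rot: [0.997, 0.074, 0.001, 0.0]
force: [-0.2, 0.1, -0.6]
gripper_width: -0.0001
finger_force: 0.0
```

```bash
python3 w.py w7
```

```text
9.65 [ 0.4805 -0.032   0.1288] [-0.2  0.1 -0.6] [-0.31  0.33  1.76 -0.    1.05  1.11]
wrist outlet 0.87 [222.  12.] [0.617  0.0673 0.    ]
wrist outlet 0.74 [338.  58.] [ 0.5958 -0.0289  0.    ]
wrist wrench_handle 0.69 [354. 243.] [ 0.4443 -0.0672  0.01  ]
wrist wheel_grip 0.66 [349. 150.] [ 0.5276 -0.0463  0.038 ]
 yellow 95 [356. 146.] [ 0.5316 -0.0492] len 0.02 ang -0.382
 yellow 33 [344. 166.] [ 0.5162 -0.0434] len 0.008 ang -0.439
top outlet 0.53 [256. 153.] [ 0.6758 -0.0109  0.    ]
top outlet 0.45 [261. 172.] [ 0.6068 -0.0289  0.    ]
top wrench 0.81 [261. 176.] [ 0.5947 -0.0315  0.    ]
top wrench 0.49 [290. 139.] [ 0.7309 -0.1306  0.    ]
top wrench_handle 0.97 [269. 221.] [ 0.4349 -0.064   0.01  ]
 yellow 225 [216. 136.] [0.7213 0.1218] len 0.059 ang 1.232
```

View pics/w7.png

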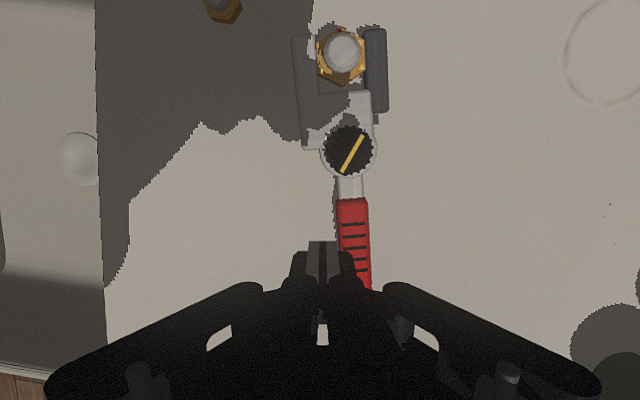

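The wrist view shows the jaws snug on the nut at (340,55), the wing at (352,154), and the red handle from (352,200) down to (357,290). Next I'll work out the reference yaw and the push waypoints.

```bash
cat > y.py <<'E'
from h import *
def reds():
    for c in("wrist","top"):
        p=cams.read_camera(c);hsv=cv2.cvtColor(p["image"],cv2.COLOR_BGR2HSV)
        m=cv2.inRange(hsv,(0,150,60),(6,255,255))|cv2.inRange(hsv,(174,150,60),(180,255,255))
        k,l,s,cc=cv2.connectedComponentsWithStats(cv2.morphologyEx(m,cv2.MORPH_CLOSE,np.ones((5,5))))
        for i in range(1,k):
            if s[i,4]<6: continue
            pts=np.argwhere(l==i)[:,::-1].astype(float);z=.02
            P=np.array([at(p,x,z)[:2] for x in pts[::max(1,len(pts)//400)]])
            w,v=np.linalg.eigh(np.cov(P.T));print(c,"red",s[i,4],cc[i].round(),P.mean(0).round(4),"len",(12**.5*w**.5).round(3),"ang",np.arctan(v[1,1]/v[0,1]).round(3),"to nut",np.arctan2(-.0303-P.mean(0)[1],.595-P.mean(0)[0]).round(3))
reds()
print(monitor.state()["ee_pos"])
N=np.array([.595,-.0303])
for t in np.arange(.2,1.06,.1):
    e=np.array([np.cos(t),np.sin(t)]);n=np.array([-e[1],e[0]]);print(round(t,2),(N-.155*e+.0285*n).round(4))
E
python3 y.py
```

```text
wrist red 11 [338.  28.] [ 0.6122 -0.0255] len [0.002 0.003] ang -0.275 to nut -2.87
wrist red 2116 [356. 236.] [ 0.4539 -0.0662] len [0.024 0.076] ang 0.34 to nut 0.249
top red 197 [270. 220.] [ 0.4364 -0.0692] len [0.024 0.096] ang 0.227 to nut 0.24
[ 0.48051405 -0.03175242  0.12825172]
0.2 [ 0.4374 -0.0332]
0.3 [ 0.4385 -0.0489]
0.4 [ 0.4411 -0.0644]
0.5 [ 0.4453 -0.0796]
0.6 [ 0.451  -0.0943]
0.7 [ 0.4581 -0.1084]
0.8 [ 0.4666 -0.1216]
0.9 [ 0.4763 -0.134 ]
1.0 [ 0.4873 -0.1453]
```

```bash
python3 - <<'E'
from h import *
from scipy.spatial.transform import Rotation as R
def M(pos,q): T=np.eye(4);T[:3,:3]=R.from_quat(q).as_matrix();T[:3,3]=pos;return T
s=monitor.state();p=cams.read_camera("wrist");X=np.linalg.inv(M(s["ee_pos"],s["tool_rot"]))@np.array(p["world_from_camera"])
for f,pos,q in(("w1",[.5214,-.0477,.1269],[.914,.406,-.002,-.002]),("w2",[.5228,-.0509,.03],[.902,.431,0,0]),("w3",[.5249,-.0454,.0284],[.998,-.056,-.001,-.001]),("w4",[.5254,-.0457,.0284],[.986,-.169,0,-.001]),("w6",[.5254,-.0456,.0284],[.974,-.227,0,-.001]),("w7",s["ee_pos"],s["tool_rot"])):
    im=cv2.imread(f"pics/{f}.png");hsv=cv2.cvtColor(im,cv2.COLOR_BGR2HSV);m=cv2.inRange(hsv,(0,150,50),(6,255,255))|cv2.inRange(hsv,(174,150,50),(180,255,255))
    k,l,st,cc=cv2.connectedComponentsWithStats(m);d=dict(p,world_from_camera=M(pos,q)@X)
    for i in range(1,k):
        if st[i,4]>5:
            a=at(d,cc[i],.019)[:2]
            if np.hypot(*(a-[.595,-.03]))<.025: print(f,st[i,4],a.round(4),np.arctan2(*(a-[.595,-.0303])[::-1]).round(3))
E
```

```text
w2 31 [ 0.613 -0.026] 0.237
w3 33 [ 0.612  -0.0254] 0.282
w4 30 [ 0.612  -0.0251] 0.3
w6 30 [ 0.6116 -0.0248] 0.317
w7 7 [ 0.6126 -0.0261] 0.235
```

Call:
send_rows(
  commands="255 -25 8 0 0.05;255 -46 13 -30 0.05;255 -46 13 -65 0.05;255 -46 13 -100 0.05;255 -46 13 -119 0.05",
)

```text
t: 10.72
ee_pos: [0.433, -0.0183, 0.0067]
tool_rot: [0.995, 0.096, -0.001, -0.001]
force: [0.6, 0.7, -0.7]
gripper_width: 0.0001
finger_force: 0.0
```

Call:
send_rows(
  commands="255 0 0 0 0;255 0 0 0 0",
)

```text
t: 10.88
ee_pos: [0.4344, -0.0187, 0.0093]
tool_rot: [0.995, 0.096, -0.001, -0.0]
force: [0.3, 0.1, 0.1]
gripper_width: -0.0002
finger_force: 0.0
```

Call:
send_rows(
  commands="255 1 -12 0 0;255 3 -22 0 0.05;255 4 -30 0 0.1;255 5 -38 0 0.15;255 7 -46 0 0.2",
)

```text
t: 11.3
ee_pos: [0.4421, -0.065, 0.011]
tool_rot: [0.981, 0.196, 0.001, 0.0]
force: [-1.7, 3.5, 0.1]
gripper_width: -0.0004
finger_force: 2.0
```

Call:
send_rows(
  commands="255 2 -8 0 0.05;255 4 -15 0 0.1;255 7 -23 0 0.15;255 10 -30 0 0.2",
)

```text
t: 11.63
ee_pos: [0.4522, -0.095, 0.0111]
tool_rot: [0.956, 0.293, 0.001, 0.0]
force: [-0.4, 3.9, -0.2]
gripper_width: 0.0001
finger_force: 1.7
```

```bash
python3 t.py; python3 y.py | grep red
```

```text
11.6333 [ 0.4522 -0.095   0.0111] [-0.4  3.9 -0.2] [ 0.699  0.024 -0.028] 0.594079747402196 7.4855132337087e-05
wrist red 5279 [377. 223.] [ 0.4829 -0.1049] len [0.027 0.053] ang 0.67 to nut 0.587
wrist red 14 [378. 290.] [ 0.456  -0.1257] len [0.001 0.005] ang -1.07 to nut 0.601
top red 16 [293. 224.] [ 0.4249 -0.1495] len [0.01  0.024] ang -0.736 to nut 0.611
```

Call:
send_rows(
  commands="255 4 -7 0 0.05;255 7 -14 0 0.1;255 11 -21 0 0.15;255 15 -27 0 0.2;255 20 -34 0 0.25",
)

```text
t: 12.15
ee_pos: [0.4717, -0.128, 0.0106]
tool_rot: [0.913, 0.409, 0.0, -0.0]
force: [-0.7, 6.1, 3.2]
gripper_width: -0.0001
finger_force: 2.8
```

Call:
send_rows(
  commands="255 5 -6 0 0.05;255 11 -12 0 0.1;255 16 -17 0 0.14;255 16 -17 0 0.14",
)

```text
t: 12.48
ee_pos: [0.4884, -0.146, 0.0105]
tool_rot: [0.882, 0.471, 0.001, 0.001]
force: [-0.7, 0.8, 0.1]
gripper_width: -0.0001
finger_force: 0.1
```

```bash
python3 t.py; python3 y.py | grep red
```

```text
12.4833 [ 0.4884 -0.146   0.0105] [-0.7  0.8  0.1] [-0.015 -0.043  0.026] 0.9816013525246864 -0.00014301096685811205
wrist red 5453 [378. 222.] [ 0.5207 -0.1426] len [0.027 0.054] ang 1.065 to nut 0.987
wrist red 43 [376. 289.] [ 0.5027 -0.1713] len [0.002 0.007] ang -0.716 to nut 0.991
```

Call:
send_rows(
  commands="255 -10 7 0 0;255 -20 13 20 0;255 -20 13 55 0;255 -20 13 90 0;255 -20 13 120 0",
)

```text
t: 13.0
ee_pos: [0.4674, -0.1325, 0.1319]
tool_rot: [0.882, 0.471, 0.0, 0.001]
force: [0.6, -0.1, 0.0]
gripper_width: 0.0001
finger_force: 0.0
```

Call:
send_rows(
  commands="255 -15 10 0 0;255 -15 10 0 0",
)

```text
t: 13.17
ee_pos: [0.4516, -0.1217, 0.1309]
tool_rot: [0.882, 0.471, 0.001, 0.001]
force: [0.1, 0.8, -1.1]
gripper_width: 0.0001
finger_force: 0.0
```

```bash
python3 y.py | grep red; python3 w.py w8
```

```text
wrist red 3442 [403. 201.] [ 0.5083 -0.1613] len [0.028 0.095] ang 1.007 to nut 0.986
top red 102 [302. 202.] [ 0.5034 -0.1785] len [0.02  0.102] ang 0.894 to nut 1.017
13.2667 [ 0.4523 -0.1225  0.1294] [ 0.5 -0.2 -0.2] [-0.52  0.3   1.8  -0.    1.04  0.07]
wrist outlet 0.71 [406.   3.] [ 0.5932 -0.0297  0.    ]
wrist wrench_handle 0.6 [404. 195.] [ 0.5127 -0.1599  0.01  ]
wrist wheel_grip 0.8 [415.  89.] [ 0.5562 -0.0869  0.038 ]
 yellow 73 [426.  84.] [ 0.5606 -0.0875] len 0.02 ang 0.403
 yellow 13 [412. 106.] [ 0.5452 -0.0944] len 0.005 ang 0.092
top outlet 0.51 [234. 168.] [ 0.6187  0.0669 -0.    ]
top outlet 0.42 [260. 174.] [ 0.5996 -0.026   0.    ]
top wrench 0.97 [263. 177.] [ 0.5912 -0.0365  0.    ]
top wrench_handle 0.78 [297. 201.] [ 0.5048 -0.1617  0.01  ]
top wheel_grip 0.43 [275. 186.] [ 0.5535 -0.0849  0.038 ]
 yellow 225 [216. 136.] [0.7213 0.1218] len 0.059 ang 1.232
```

View pics/w8.png

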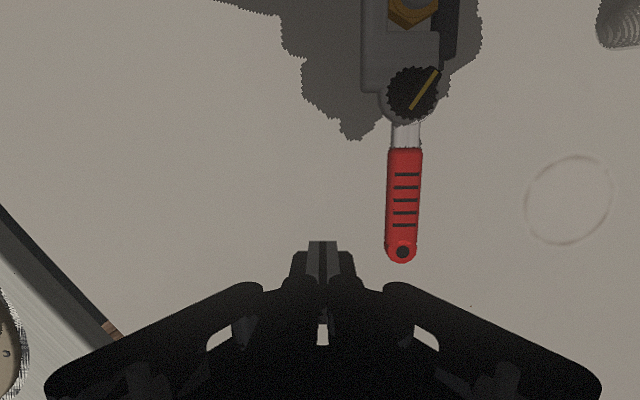

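The wrench now lies at about 1.0 rad, up from 0.24, with its jaws on the nut at (410,10) at the picture's edge. I'll confirm the nut's red mark from nearer.

Call:
send_rows(
  commands="255 25 20 20 0;255 50 45 30 0;255 50 70 30 0;255 50 70 30 0",
)

```text
t: 14.1
ee_pos: [0.5031, -0.0495, 0.1596]
tool_rot: [0.881, 0.473, 0.0, -0.0]
force: [0.1, 0.3, -0.7]
gripper_width: -0.0001
finger_force: 0.0
```

```bash
python3 - <<'E'
from h import *
p=cams.read_camera("wrist");hsv=cv2.cvtColor(p["image"],cv2.COLOR_BGR2HSV)
m=cv2.inRange(hsv,(0,140,40),(6,255,255))|cv2.inRange(hsv,(174,140,40),(180,255,255))
k,l,st,cc=cv2.connectedComponentsWithStats(m)
for i in range(1,k):
    if st[i,4]>3:
        a=at(p,cc[i],.019)[:2];print(st[i,4],cc[i].round(),a.round(4),np.arctan2(*(a-[.595,-.0303])[::-1]).round(3))
c=proj(p,(.595,-.03,.019)).astype(int);print(c)
im=p["image"];y,x=max(c[1]-90,0),max(c[0]-130,0);cv2.imwrite("pics/f.png",cv2.resize(im[y:y+200,x:x+260],None,fx=3,fy=3,interpolation=2))
E
```

```text
11 [397.  97.] [ 0.6043 -0.0146] 1.035
1148 [387. 260.] [ 0.519  -0.1424] -2.166
[396 118]
```

View pics/f.png

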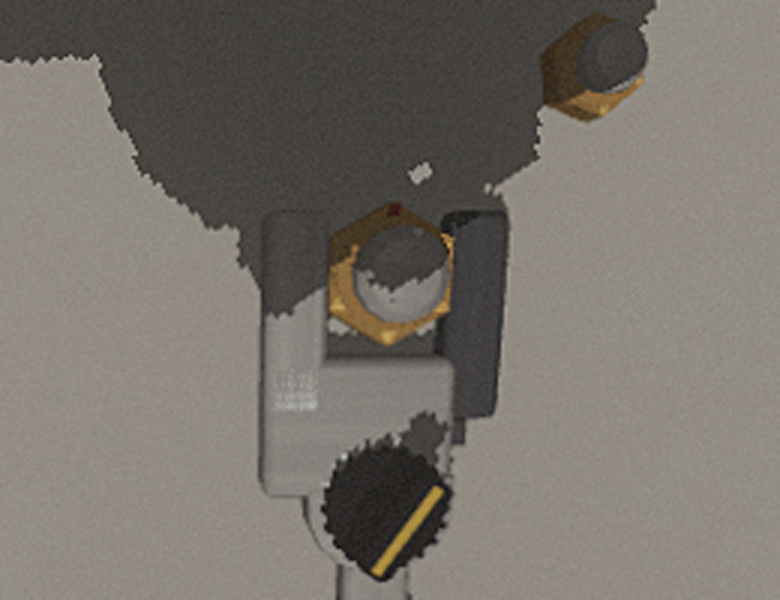

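The close-up shows both jaws on the nut's flats and the red mark at (395,208), which puts it at 1.03 rad. It was at about 0.25 before, so the nut has turned about 0.78 rad (45°). The robot is clear of everything, so I'm handing it in.

```bash
python3 -c "
from workcell import job;print(job.sign_off())"
```

```text
the job is handed in; nothing more can be done
None
```

The jaws were closed snugly onto the nut, and the nut was slackened by about 45° anticlockwise (measured from its red mark). The wrench was left lying on the nut with its jaws fitted, the robot kept clear of the kitchen things, and the job was handed in at about 14 s; no verdict was returned.

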